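# Clamp a watch under the pillar press with a ratchet key

## Robot

A 6-joint arm with a two-finger parallel gripper is mounted at the origin on a cart in front of the work surface, level with it; the furniture and walls round the work are solid. World frame = base frame: x ahead of the robot, y to its left, z up, the work surface at z = 0. Lengths are in m, angles in degrees, forces in N, time in s.
With the tool pointing down it reaches from about 0.35 to 0.875 m from the base axis. Payload 4.2 kg.
Tool frame: the origin (TCP) lies midway between the tips of the shut fingers; the grasp point (between the pads) lies 19 mm behind it; z points along the fingers, y is the line along which they close (so a half turn about z gives the same grasp; the last joint's range is limited). The gripper opens to 87 mm and grips with 3 to 60 N. Pads are 19 mm wide; open, the fingers measure 117 mm over their backs; the gripper's body (75 mm by 190 mm) begins 51 mm behind the grasp point.
Start: joints at [87.41, 22.042, 0.453, 0, -68.411, -14.817], TCP at [0.187, 0.596, 0.223] pointing down, gripper open.
Joint ranges: [-179.83, 179.83], [-69.29, 118.12], [-61.27, 80.66], [-181.25, 117.63], [-171.15, -9.14], [-177.46, 177.46]. Speed limits (degrees/s): [159.86, 159.86, 180, 180, 180, 180].

## Interface

Orientations are given as a 3x3 rotation matrix whose columns are the frame's x, y, z axes.
In Python, from station import r, cams gives the robot as it stands.
- The arm moves only by the tool play_rows, never from a script. Its argument "commands" is text: rows parted by semicolons, each of 6 numbers parted by spaces: the shift along the world's x, y, z normalised to -1 to 1, where 1 is 30 mm, then the turn, a rotation vector about the world's x, y, z normalised to -1 to 1, where 1 is 0.15 rad. A call has 1 to 20 rows; each row shifts and turns the commanded pose from where the row before left it; what a row does not reach is not made up. A row lasts 1/10 s, in which the tool goes at most 50 mm and 8.59 degrees, less where a joint would pass 70% of its speed; a pose out of reach is approached as far as the arm can. A call with a number of a shift or a turn outside -1 to 1 is refused whole. A call with a gripper value outside its range is refused whole. "grip" is the finger opening in mm, from 0 to 87, set as the call begins (left out, the last holds). The fingers move at their own pace and stop on an object; the grip force is fixed at half the most. Time passes only in rows, so rows that do not move let the fingers close. It gives the time, the measured TCP pose, the force, the opening and the grip force at its end, in the units of the state.
- r.sense(): the state, without advancing time (a new reading comes with each control period).
- cams.capture(name): name is "scene" or "side" or "wrist"; returns (picture, depth): 384x512x3 uint8, blue, green, red; 384x512 float32, m along the optical axis (not along the pixel's ray), 0 where there is no reading.
- cams.camera_info(name): a dict with "mtx" (3x3 intrinsics, pixels), "R" (3x3) and "t" (3): a world point X has camera coordinates R X + t. Camera axes: x right, y down, z forward; pixel columns grow to the right and rows downward; lengths in m; the calibration is good to about 2 mm. A picture is of the moment at which its call begins: read the wrist's pose just before it. camera_info takes no time and is no camera call; for the wrist camera it gives the pose at the moment of the call.
- r.finish_job(): hands the job in; it is judged then, once.
The state is a dict: "time_s": time; "joints": joint angles; "joint_velocities": joint speeds; "effort": joint torques, N m; "tcp_pos": TCP position; "ee_rot": TCP orientation; "wrist_force": force on the tool from outside, world axes, zero at the start; "moment": the same for the moment, N m; "gripper_width": opening from 0.0 (shut) to 1.0 (fully open); "gripper_force": force on a finger pad.
Only numpy, scipy, OpenCV 4.12 (cv2) and the standard library are available. Lean on these libraries where they do the work, as an engineer would, in place of code of your own. Each camera call takes 0.05 s, during which the arm holds its last target. There are 200 camera calls.

## Task

The watch with its freshly glued crystal lies under the pad of the four-pillar press. Pick up the ratchet key, put it fully down over the square head of the screw, and swing its handle back and forth between the two front pillars - clockwise to drive, back to let it slip - without taking it off, until the pad has come down and the handle turns clearly stiffer: clamped firmly, but do not go on to force it, or the crystal cracks. Then lift the key off and lay it flat on the bench clear of the press. Turn the screw only with the key, do not lean hard on the press with it or with the hand, and leave the other things where they are.

Things in the scene. Friction and masses are not known exactly. Their poses are not given: they have to be found in the camera images.
- key: Ratchet key, loose, about 0.3 kg, lying flat on the bench left of the press, right side up. Steel, with a round head 56 mm across and 24 mm tall and a straight handle; 158 mm from the head's axis it ends in a round foot 22 mm across and 22 mm tall. Origin on the head's axis at the underside; z up, the handle runs along -x.
- key_handle (a point): middle of the key's dark handle bar: 14 mm wide, 16 mm tall, 90 mm long (50 to 140 mm from the head's axis), its underside 6 mm above the key's underside. The point lies 95 mm from the head's axis, 14 mm above the underside; grip here across the bar. Axes as the key's.
- key_hole (a point): centre of the square hole at the head's underside: 17 mm wide, walls 14.5 mm high, at first square to the handle. It turns in the head by a ratchet of 15 degrees a click: the handle drives it clockwise (from above), after up to 15 degrees of slack and 7 of play; counter-clockwise the handle slips (drag under 0.06 N m). With the handle held, the hole turns freely clockwise only.
- press: Four-pillar hand press, fixed. Base 110x140x14 mm; bridge plate 84x126 mm, its top at z = 88 mm; under it a watch head on a black seat, below the pad. Origin: centre of the base's underside; x away from the robot, z up. The clamping screw stands on its z axis.
- boss (a point): centre of the top of the round boss (44 mm across) on the bridge, at z = 92 mm of the press. The key's underside rests on it when the key is fully down.
- square (a point): centre of the flat top of the screw's square head, at z = 112 mm of the press. The square is 16 mm wide from z = 92 to 105 mm and tapers above that to 9 mm at the top. The point turns with the screw; its x and y axes are square to the faces.
- pillar_left (a point): top of the front left pillar, 12 mm thick, at x = -30, y = 50, z = 124 mm of the press, so higher than the handle of the seated key. Between the two front pillars the handle can swing about 45 degrees either side of the press's -x direction.
- pillar_right (a point): top of the front right pillar, the mirror image, at y = -50 mm.
- pad (a point): centre of the underside of the round steel pad, 36 mm across, that the screw lowers; it touches the watch 33 mm above the press's underside.
- spindle (a joint): turn of the clamping screw, rad, growing clockwise from above; it lowers the pad 1.6 mm per rad. Starts between 0.4 and 1.2. Thread friction 0.15 N m (1.6 N at the handle's middle); the screw stays where it is left. At 3.6 the pad bears on the watch and the screw stops dead.
- screw_head (a joint): wind-up of the square head against the screw, rad: the head drives the screw through a torsion spring of 3 N m per rad, so this shows the tightening torque, clockwise positive. About 0.05 while the screw runs free. Once the pad bears, the head winds on and the handle stiffens; 0.15 to 0.25 (0.45 to 0.75 N m, 5 to 8 N at the handle's middle) is firm; over 0.35 cracks the crystal. Springs back when let go.
- loupe_small: small black conical eye loupe, 37 mm across, 32 mm tall, standing loose in front of the press on the right; bystander; origin under its centre
- tweezers_black: black tweezers, 115 mm long, lying loose in front of the press; bystander; origin under the middle
- screw_tin: flat round metal tin, 56 mm across, 15 mm tall, loose near the front edge; bystander; origin under its centre
- vial: small brown glass vial with black cap, 31 mm across, 54 mm tall, loose, right of the press; bystander; origin under its centre
- brass_clamp: small brass case holder 22x35x35 mm, loose, front left of the press; bystander; origin under its centre
- oil_pots: black block with four lidded oil pots, 56x74x20 mm, loose, behind the press; bystander; origin under its centre

How it is judged:
By the outcome, as a careful person would: the job done as asked, in the order asked, and still so for the second after the job is handed in, with the robot touching nothing.
It also fails if it takes over 72 s, if anything falls off the work surface, if the arm or the gripper's body presses on something with over 40 N, if the wrist force passes 120 N, or if a joint passes its speed limit or range.

## Working session

There is one attempt and no reset: what is moved stays moved. The work goes in short steps, Python scripts to look and compute and a tool call to move; the robot and the scene stay as the last step left them, time stands still between calls to the robot, and variables do not carry over. Pictures are saved under pics/ and viewed, at most 10 in all, crops included, and the job is handed in when it is done.

Besides the shell and the picture viewer there is one more tool, called after ">>>" as name(argument=value, ...) on one line, values as JSON. play_rows: Moves the arm, as the interface text tells. Scaled input: -1 to 1 covers 30 mm each way for a shift and 0.15 rad each way for a turn. Its arguments: {"type":"object","properties":{"commands":{"type":"string"},"grip":{"type":"number"}},"required":["commands"]}

```bash
mkdir -p pics; cat > h.py <<'E'
import numpy as np, cv2
from station import r, cams
def cap(n):
    info=cams.camera_info(n); p,d=cams.capture(n); return p,d,info
def ray(info,u,v,z):
    K,R,t=[np.array(info[k],float) for k in("mtx","R","t")]; t=t.ravel()
    c=-R.T@t; d=R.T@np.linalg.inv(K)@np.array([u,v,1.]); return c+d*(z-c[2])/d[2]
def proj(info,X):
    K,R,t=[np.array(info[k],float) for k in("mtx","R","t")]; p=K@(R@np.array(X)+t.ravel()); return p[:2]/p[2]
def pts(info,d):
    K,R,t=[np.array(info[k],float) for k in("mtx","R","t")]
    v,u=np.indices(d.shape); P=np.stack([(u-K[0,2])/K[0,0]*d,(v-K[1,2])/K[1,1]*d,d],-1)
    return (P-t.ravel())@R
E
python3 - <<'E'
from h import *
ims=[]
for n in("scene","side","wrist"):
    p,d,i=cap(n); np.savez(f"{n}.npz",p=p,d=d,**{k:np.array(i[k]) for k in("mtx","R","t")}); ims.append(p)
    print(n, (-np.array(i["R"]).T@np.array(i["t"]).ravel()).round(3), np.array(i["mtx"])[0,0])
cv2.imwrite("pics/scene.png",cv2.resize(ims[0],(800,600)))
cv2.imwrite("pics/sw.png",cv2.resize(np.hstack(ims[1:]),(800,300)))
print(r.sense())
E
```

```text
scene [ 0.028 -0.765  0.779] 440.1982053557739
side [ 0.311 -0.647  0.864] 457.85870324922763
wrist [0.261 0.573 0.385] 266.4321927852897
{'time_s': 0.15, 'joints': array([ 8.74117442e+01,  2.20791668e+01,  3.97841983e-01, -1.98668309e-02,
       -6.84098283e+01, -1.48154173e+01]), 'joint_velocities': array([-0.0244287 , -0.20530131,  0.15092903,  0.00654531,  0.05586558,
       -0.00833328]), 'effort': array([-2.83580821e-04, -3.91051555e+01,  1.87587082e+01,  4.22226235e+00,
        1.23919855e-02, -1.39480721e-04]), 'tcp_pos': array([0.18680433, 0.59596189, 0.22172875]), 'ee_rot': array([[ 9.54182928e-01, -2.99223637e-01, -3.93927380e-04],
       [-2.99223881e-01, -9.54181633e-01, -1.57471725e-03],
       [ 9.53143524e-05,  1.62044080e-03, -9.99998683e-01]]), 'wrist_force': array([ 0.3492267 , -0.59478727, -0.1956952 ]), 'moment': array([0.03151225, 0.00782605, 0.00773724]), 'gripper_force': 0.0, 'gripper_width': 0.9994912731294446}
```

View pics/scene.png

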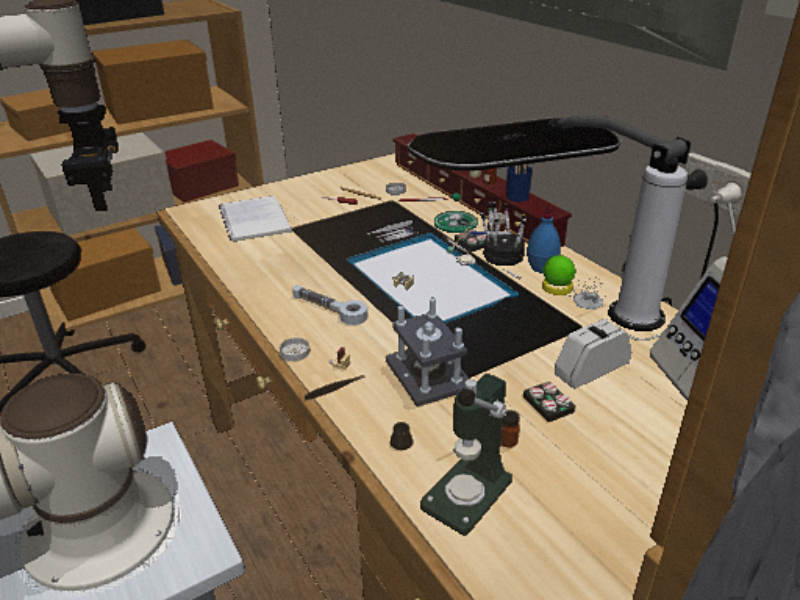

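View pics/sw.png

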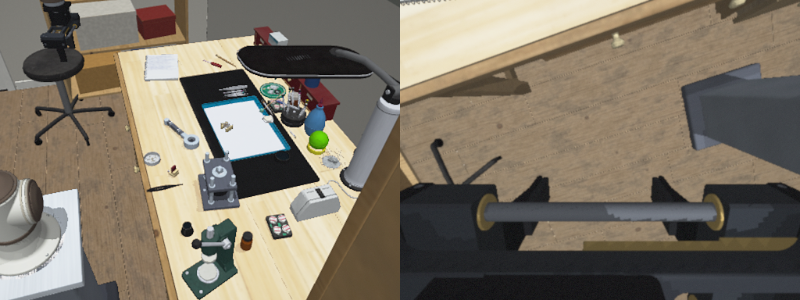

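The scene view shows the key head at about (350,312) with its foot at (298,292), and the press screw at (430,328). The brass clamp is at (342,358), the tin at (294,349), the tweezers at (335,386) and the loupe at (401,436), all in 800x600 pixels. Next I take rough positions from depth.

```bash
python3 - <<'E'
from h import *
f=np.load("scene.npz"); i={k:f[k] for k in("mtx","R","t")}; P=pts(i,f["d"])
s=1.5625
for n,(u,v) in dict(keyhead=(350,305),foot=(298,291),handle=(322,298),square=(430,322),clamp=(342,355),tin=(294,348),tweez=(335,386),loupe=(401,430),pL=(401,312),pR=(425,347),pbl=(433,302),pbr=(458,333),lampArm=(450,150),scope=(492,385)).items():
    print(n,P[int(v/s),int(u/s)].round(3))
# all things above table in the region
S=np.load("side.npz"); j={k:S[k] for k in("mtx","R","t")}; Q=pts(j,S["d"])
A=np.vstack([P.reshape(-1,3),Q.reshape(-1,3)])
m=(A[:,2]>-.02)&(A[:,2]<.3)&(A[:,0]>.2)&(A[:,0]<.9)&(abs(A[:,1])<.5); A=A[m]
# top-down height/colour map 1mm->px
C=np.vstack([f["p"].reshape(-1,3),S["p"].reshape(-1,3)])[m]
o=np.argsort(A[:,2]); A=A[o];C=C[o]
img=np.zeros((350,500,3),np.uint8)
img[((.9-A[:,0])*500).astype(int).clip(0,349),((.5-A[:,1])*500).astype(int).clip(0,499)]=C
cv2.imwrite("pics/top.png",cv2.resize(cv2.medianBlur(img,3),(800,560)))
E
```

```text
keyhead [0.553 0.28  0.013]
foot [0.483 0.383 0.016]
handle [0.515 0.33  0.019]
square [0.573 0.025 0.111]
clamp [0.451 0.127 0.027]
tin [0.402 0.227 0.001]
tweez [0.411 0.078 0.007]
loupe [ 0.436 -0.096  0.03 ]
pL [0.545 0.074 0.116]
pR [ 0.53  -0.025  0.107]
pbl [0.606 0.063 0.12 ]
pbr [ 0.588 -0.035  0.119]
lampArm [0.736 0.202 0.326]
scope [ 0.5   -0.225  0.183]
```

View pics/top.png

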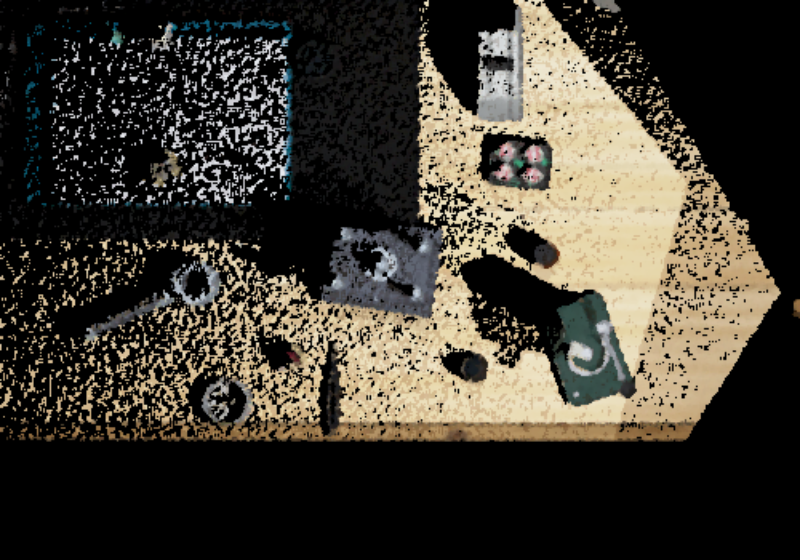

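The top-down map puts the key head near (0.55, 0.26) with its foot near (0.485, 0.385), and the press centre near (0.572, 0.025) at about -10° yaw. I'll move over the press first and look with the wrist camera.

>>> play_rows(commands="0.5 -1 0 0 0 0;0.5 -1 0 0 0 0;0.5 -1 0 0 0 0;0.5 -1 0 0 0 0;0.5 -1 0 0 0 0;0.5 -1 0 0 0 0;0.5 -1 0 0 0 0;0.5 -1 0 0 0 0;0.5 -1 0 0 0 0;0.5 -1 0 0 0 0;0.5 -1 0 0 0 0;0.5 -1 0 0 0 0;0.5 -1 0 0 0 0;0.5 -1 0 0 0 0;0.5 -1 0 0 0 0;0.5 -1 0 0 0 0;0.5 -1 0 0 0 0;0 0 0 0 0 0;0 0 0 0 0 0")

```text
time_s: 2.05
tcp_pos: [0.4418, 0.0858, 0.2222]
ee_rot: [[0.954, -0.301, -0.001], [-0.301, -0.954, -0.0], [-0.001, 0.0, -1.0]]
wrist_force: [0.6, -0.5, 0.4]
gripper_width: 1.001
gripper_force: 0.0
```

```bash
python3 - <<'E'
from h import *
p,d,i=cap("wrist"); np.savez("w1.npz",p=p,d=d,**{k:np.array(i[k]) for k in("mtx","R","t")})
print(np.array(i["R"]).round(3))
for X in ((.573,.025,.112),(.55,.26,.02)): print(proj(i,X))
cv2.imwrite("pics/w1.png",cv2.resize(p,(800,600)))
E
```

```text
[[-0.301 -0.953 -0.001]
 [-0.915  0.289  0.282]
 [-0.269  0.086 -0.959]]
[276.88318415  43.49056846]
[108.6563283  139.51659197]
```

View pics/w1.png

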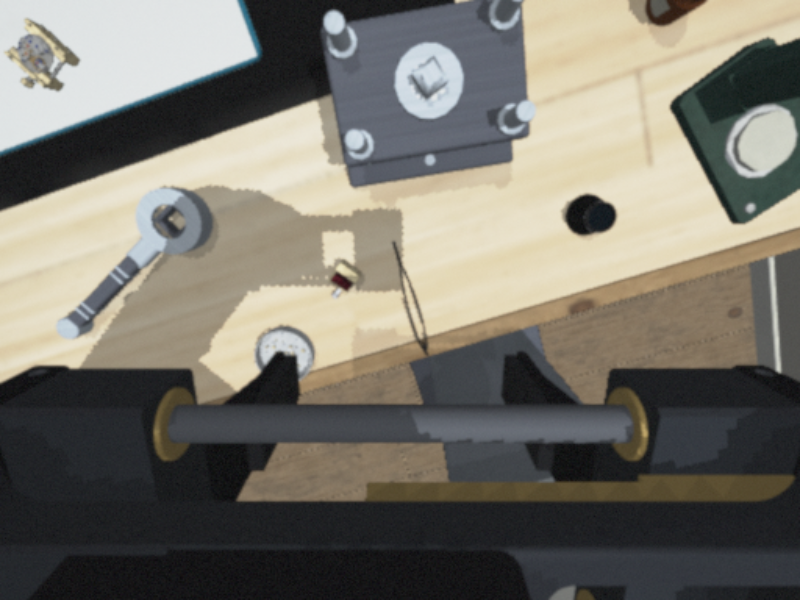

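The wrist view shows the boss at (430,80), pillar tops at (334,22), (505,10), (357,142) and (523,110), the key head at (170,220) and the foot at (68,325). I'll convert these to positions and enlarge the square and the key.

```bash
python3 - <<'E'
from h import *
f=np.load("w1.npz"); i={k:f[k] for k in("mtx","R","t")}; p=f["p"]
a=cv2.resize(p[10:90,235:315],(400,400),interpolation=cv2.INTER_CUBIC)
b=cv2.resize(p[112:222,30:140],(400,400),interpolation=cv2.INTER_CUBIC)
cv2.imwrite("pics/c1.png",np.hstack([a,b]))
s=1.5625
for n,u,v,z in (("boss",430,80,.092),("pL",357,139,.124),("pR",525,107,.124),("bL",333,19,.124),("sq",430,75,.112),("head",168,219,.024),("foot",68,325,.022)):
    print(n,ray(i,u/s,v/s,z).round(4))
E
```

```text
boss [0.5712 0.0257 0.092 ]
pL [0.5483 0.0792 0.124 ]
pR [ 0.5354 -0.0182  0.124 ]
bL [0.6096 0.0716 0.124 ]
sq [0.5699 0.0275 0.112 ]
head [0.5493 0.2597 0.024 ]
foot [0.4905 0.3918 0.022 ]
```

View pics/c1.png

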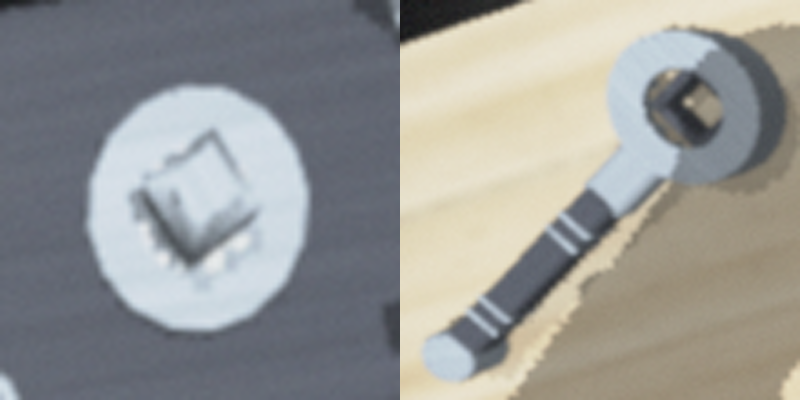

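The left crop shows the square with corners near (213,130), (140,192), (190,268) and (262,212). The right crop shows the key head centred at (683,104) and the foot at (450,357). I'll get the square's yaw from the depth points.

```bash
python3 - <<'E'
from h import *
f=np.load("w1.npz"); i={k:f[k] for k in("mtx","R","t")}; P=pts(i,f["d"])
q=P[20:75,250:300].reshape(-1,3); q=q[np.hypot(q[:,0]-.5714,q[:,1]-.0262)<.018]
print(np.percentile(q[:,2],[5,25,50,75,95]).round(4))
for z in (.096,.099,.102,.106):
    s=q[q[:,2]>z][:,:2]*1000
    (c,wh,a)=cv2.minAreaRect(s.astype(np.float32)); d=s-s.mean(0)
    th=np.arctan2(d[:,1],d[:,0]); rr=np.hypot(d[:,0],d[:,1])
    # 4-fold moment: corners -> square yaw (corner angle -45)
    m=(rr**4*np.exp(4j*th)).sum(); print(z,len(s),np.array(c).round(1),np.array(wh).round(1),a%90,(np.degrees(np.angle(m))/4-45)%90, abs(m)/(rr**4).sum())
# image-based edges: brightness gradient orientation histogram in rectified top-down patch at z=.1
K,R,t=i["mtx"],i["R"],i["t"].ravel()
g=np.arange(-20,20,.1)/1000
yy,xx=np.meshgrid(g,g); W=np.stack([.5714-xx,.0262-yy,np.full_like(xx,.0985)],-1)  # row=-x, col=-y
c=(W@R.T+t)@K.T; m=(c[...,:2]/c[...,2:]).astype(np.float32)
im=cv2.remap(f["p"],m[...,0],m[...,1],cv2.INTER_CUBIC)
cv2.imwrite("pics/sq.png",cv2.resize(im,(600,600)))
E
```

```text
[0.092  0.0928 0.0936 0.107  0.113 ]
0.096 372 [570.3  26.7] [16.1 16.2] 18.550113677978516 18.433340453240803 0.463742382577624
0.099 360 [570.3  26.7] [16.1 16.2] 18.550113677978516 18.287721214692084 0.46251068222055863
0.102 344 [570.3  26.7] [16.  16.2] 18.276931762695312 18.47125547065366 0.4713814900078663
0.106 315 [570.3  26.7] [15.9 15.8] 17.946500778198242 18.692487088265864 0.4414205512795345
```

View pics/sq.png

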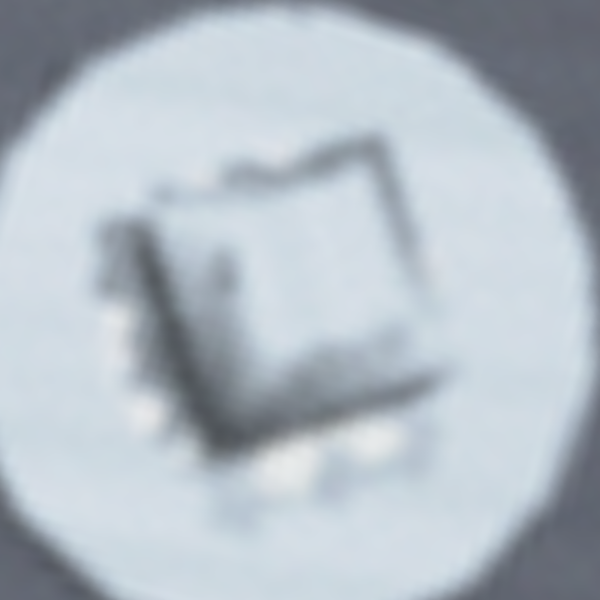

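The rectified patch shows the square clearly, with yaw about 18.5°, side 16 mm and centre about (0.5705, 0.0265). I'll fit the key from depth the same way.

```bash
python3 - <<'E'
from h import *
f=np.load("w1.npz"); i={k:f[k] for k in("mtx","R","t")}; P=pts(i,f["d"]).reshape(-1,3)
P=P[(P[:,0]>.46)&(P[:,0]<.6)&(P[:,1]>.22)&(P[:,1]<.42)]
q=P[(P[:,2]>.012)&(P[:,2]<.03)]; print(len(q))
h=q[(np.hypot(q[:,0]-.549,q[:,1]-.26)<.035)&(q[:,2]>.021)]
c,rad=cv2.minEnclosingCircle((h[:,:2]*1000).astype(np.float32)); print("head",c,rad)
b=q[(np.hypot(q[:,0]-.549,q[:,1]-.26)>.05)&(np.hypot(q[:,0]-.549,q[:,1]-.26)<.13)&(q[:,2]>.018)]
print("bar",cv2.minAreaRect((b[:,:2]*1000).astype(np.float32)),np.median(b[:,2]))
c0=b[:,:2].mean(0); v=np.linalg.svd(b[:,:2]-c0,full_matrices=False)[2][0]; print(c0,np.degrees(np.arctan2(v[1],v[0])))
d=q[(np.hypot(q[:,0]-.549,q[:,1]-.26)>.137)&(q[:,2]>.019)]; print("foot",cv2.minEnclosingCircle((d[:,:2]*1000).astype(np.float32)))
E
```

```text
2456
head (545.365966796875, 262.20465087890625) 30.90744972229004
bar ((510.70428466796875, 341.1389465332031), (15.898245811462402, 80.00076293945312), 23.47304916381836) 0.022748831821122067
[0.51065613 0.33965108] 113.89319794678305
foot ((486.8777770996094, 393.146728515625), 11.4288330078125)
```

>>> play_rows(commands="0.25 0.96 -0.3 0 0 -0.63;0.25 0.96 -0.3 0 0 -0.63;0.25 0.96 -0.3 0 0 -0.63;0.25 0.96 -0.3 0 0 -0.63;0.25 0.96 -0.3 0 0 -0.63;0.25 0.96 -0.3 0 0 -0.63;0.25 0.96 -0.3 0 0 -0.63;0.25 0.96 -0.3 0 0 -0.63;0.22 0.98 -0.3 0 0 -0.63;0 0 0 0 0 0;0 0 0 0 0 0", grip=50)

```text
time_s: 3.2
tcp_pos: [0.5073, 0.3474, 0.1408]
ee_rot: [[0.408, -0.913, -0.001], [-0.913, -0.408, -0.001], [0.001, 0.002, -1.0]]
wrist_force: [0.7, -0.4, 0.3]
gripper_width: 0.575
gripper_force: 0.0
```

```bash
python3 - <<'E'
from h import *
p,d,i=cap("wrist"); s=r.sense(); print(s["tcp_pos"].round(4), np.degrees(np.arctan2(s["ee_rot"][1,0],s["ee_rot"][0,0])))
for X in ((.549,.26,.024),(.487,.393,.022)): print(proj(i,X))
P=pts(i,d).reshape(-1,3)
q=P[(P[:,0]>.44)&(P[:,0]<.62)&(P[:,1]>.2)&(P[:,1]<.42)&(P[:,2]>.02)&(P[:,2]<.028)]
h=q[np.hypot(q[:,0]-.549,q[:,1]-.26)<.034]; print("head",len(h),cv2.minEnclosingCircle((h[:,:2]*1000).astype(np.float32)))
R=np.hypot(q[:,0]-.549,q[:,1]-.26); b=q[(R>.05)&(R<.13)]
c0=b[:,:2].mean(0); v=np.linalg.svd(b[:,:2]-c0,full_matrices=False)[2][0]; print("bar",len(b),c0,np.degrees(np.arctan2(v[1],v[0])))
cv2.imwrite("pics/w2.png",cv2.resize(p,(600,450)))
E
```

```text
[0.5076 0.3467 0.1413] -66.00250852846993
[253.82085191  97.89502093]
[256.27470705 233.90293022]
head 2000 ((545.753173828125, 262.7386474609375), 30.28708267211914)
bar 907 [0.51183865 0.33953988] 113.99502025499496
```

View pics/w2.png

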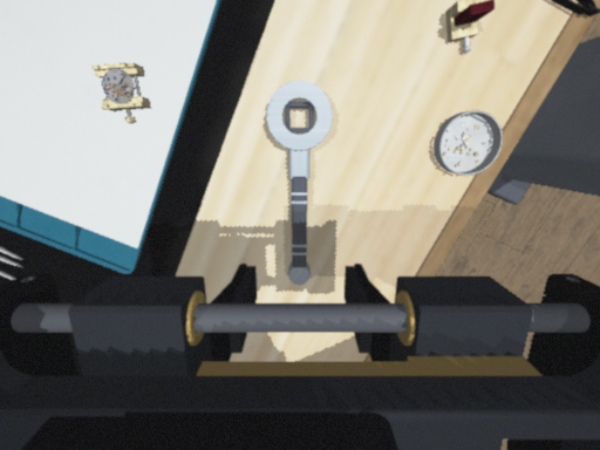

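The wrist view shows the key centred between the fingers, with the head at (299,115) and the foot at (299,274), matching the estimate. I'll descend and grip.

>>> play_rows(commands="0 0 -0.8 0 0 0;0 0 -1 0 0 0;0 0 -1 0 0 0;0 0 -0.9 0 0 0;0 0 -0.5 0 0 0;0 0 -0.3 0 0 0;0 0 -0.1 0 0 0;0 0 0 0 0 0;0 0 0 0 0 0")

```text
time_s: 4.15
tcp_pos: [0.5091, 0.3467, 0.0048]
ee_rot: [[0.405, -0.914, 0.002], [-0.914, -0.405, 0.002], [-0.001, -0.002, -1.0]]
wrist_force: [0.9, -0.1, -0.2]
gripper_width: 0.576
gripper_force: 0.0
```

>>> play_rows(commands="0 0 0 0 0 0;0 0 0 0 0 0;0 0 0 0 0 0;0 0 0 0 0 0;0 0 0 0 0 0;0 0 0 0 0 0;0 0 0 0 0 0;0 0 0 0 0 0", grip=0)

```text
time_s: 4.95
tcp_pos: [0.5086, 0.3462, 0.0036]
ee_rot: [[0.405, -0.914, 0.0], [-0.914, -0.405, 0.0], [0.0, -0.0, -1.0]]
wrist_force: [-0.4, 1.1, 0.3]
gripper_width: 0.163
gripper_force: 30.0
```

>>> play_rows(commands="0 0 0.2 0 0 0;0 0 0.4 0 0 0;0 0 0.7 0 0 0;0 0 1 0 0 0;0 0 1 0 0 0;0 0 1 0 0 0;0 0 0.6 0 0 0;0 0 0.3 0 0 0;0 0 0 0 0 0;0 0 0 0 0 0")

```text
time_s: 5.95
tcp_pos: [0.5078, 0.3456, 0.1585]
ee_rot: [[0.404, -0.915, -0.002], [-0.915, -0.404, -0.001], [0.0, 0.002, -1.0]]
wrist_force: [0.5, 0.3, -4.2]
gripper_width: 0.162
gripper_force: 30.0
```

```bash
cat > hd.py <<'E'
from h import *
def head(pic=None):
    s=r.sense(); p,d,i=cap("wrist"); T=s["tcp_pos"]; E=s["ee_rot"]
    P=(pts(i,d)-T)@E   # tool frame; z toward tips
    ok=(d>0)&(P[...,0]>.06)&(P[...,0]<.14)&(abs(P[...,1])<.045)&(P[...,2]>-.06)&(P[...,2]<.03)
    q=P[ok]; 
    # plane z = a+b x + c y on top surface
    A=np.c_[np.ones(len(q)),q[:,:2]]; w=np.ones(len(q),bool)
    for _ in range(6):
        k=np.linalg.lstsq(A[w],q[w,2],rcond=None)[0]; w=abs(q[:,2]-A@k)<.002
    c,rad=cv2.minEnclosingCircle((q[w][:,:2]*1000).astype(np.float32))
    print("n",len(q),w.sum(),"head in tool xy mm",np.round(c,1),"rad",round(rad,1),"topz mm",round(1000*(k@[1,c[0]/1000,c[1]/1000]),1),"slope",k[1:].round(3))
    print("tcp",T.round(4),"yaw",np.degrees(np.arctan2(E[1,0],E[0,0])).round(2),"F",s["wrist_force"].round(1),"t",s["time_s"])
    if pic: cv2.imwrite(pic,cv2.resize(p,(600,450)))
E
python3 -c "
from hd import *
head('pics/w3.png')"
```

```text
n 9603 7703 head in tool xy mm [94.2 -0.1] rad 28.0 topz mm -20.7 slope [0.006 0.002]
tcp [0.5078 0.3456 0.1585] yaw -66.16 F [ 0.5  0.3 -4.2] t 5.95
```

View pics/w3.png

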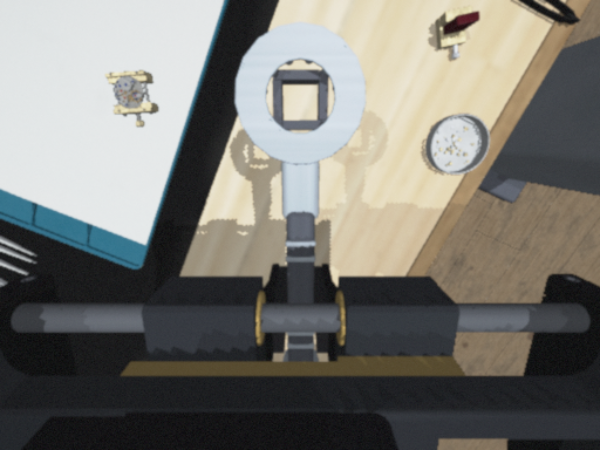

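The key hangs level in the grip, with the hole at (300,100) square to the handle and the head 94.2 mm ahead of the TCP. I'll carry it over the square.

>>> play_rows(commands="-0.06 -0.5 0 0 0 0.4;-0.06 -0.9 0 0 0 0.8;-0.06 -0.9 0 0 0 0.8;-0.06 -0.9 0 0 0 0.8;-0.06 -0.9 0 0 0 0.8;-0.06 -0.9 0 0 0 0.8;-0.06 -0.9 0 0 0 0.8;-0.06 -0.9 0 0 0 0.8;-0.06 -0.9 0 0 0 0.8;-0.06 -0.9 0 0 0 0.8;-0.06 -0.9 0 0 0 0.8;-0.06 -0.9 0 0 0 0.7;-0.06 -0.8 0 0 0 0.5;-0.06 -0.51 0 0 0 0.23;0 0 0 0 0 0;0 0 0 0 0 0;0 0 0 0 0 0")

```text
time_s: 7.7
tcp_pos: [0.4832, -0.0048, 0.159]
ee_rot: [[0.949, 0.315, -0.001], [0.315, -0.949, -0.0], [-0.001, -0.0, -1.0]]
wrist_force: [0.3, 0.1, -2.0]
gripper_width: 0.159
gripper_force: 30.0
```

```bash
python3 - <<'E'
from hd import *
head()
p,d,i=cap("scene"); q,e,j=cap("side"); np.savez("s2.npz",p=p,d=d,**{k:np.array(i[k]) for k in("mtx","R","t")})
u,v=proj(i,(.571,.026,.13)).astype(int); a=cv2.resize(p[v-40:v+40,u-50:u+50],(500,400),interpolation=cv2.INTER_CUBIC)
u,v=proj(j,(.571,.026,.13)).astype(int); b=cv2.resize(q[v-40:v+40,u-30:u+30],(300,400),interpolation=cv2.INTER_CUBIC)
cv2.imwrite("pics/s2.png",np.hstack([a,b]))
E
```

```text
n 9651 7701 head in tool xy mm [94.8 -0.6] rad 27.9 topz mm -20.8 slope [0.004 0.001]
tcp [ 0.4832 -0.0048  0.159 ] yaw 18.36 F [ 0.3  0.1 -2. ] t 7.7
```

View pics/s2.png

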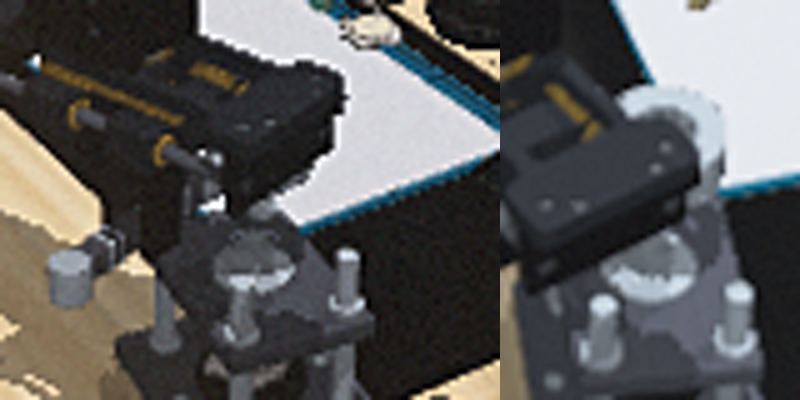

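The outside views are blocked by the gripper, but the head hovers over the boss. I'll correct by the wrist measurement and lower to just above the square.

>>> play_rows(commands="-0.06 0.01 -0.2 0 0 0.12;0 0 -0.4 0 0 0;0 0 -0.4 0 0 0;0 0 -0.3 0 0 0;0 0 -0.1 0 0 0;0 0 0 0 0 0;0 0 0 0 0 0;0 0 0 0 0 0")

```text
time_s: 8.65
tcp_pos: [0.482, -0.0047, 0.1181]
ee_rot: [[0.943, 0.332, 0.001], [0.332, -0.943, 0.0], [0.001, 0.0, -1.0]]
wrist_force: [0.1, -0.2, -3.4]
gripper_width: 0.157
gripper_force: 30.0
```

```bash
python3 - <<'E'
from hd import *
head()
p,d,i=cap("wrist"); P=pts(i,d)
s=r.sense();T=s["tcp_pos"];E=s["ee_rot"];H=T+E@[.0945,-.0003,0]
print("head world",H.round(4))
q=P.reshape(-1,3); m=(np.hypot(q[:,0]-H[0],q[:,1]-H[1])<.011)
print(np.percentile(q[m][:,2],[1,10,30,50,70,90,99]).round(4))
t=q[m&(q[:,2]>.109)&(q[:,2]<.1135)]; print("top pts",len(t),t.mean(0) if len(t) else None, cv2.minAreaRect((t[:,:2]*1000).astype(np.float32)) if len(t)>4 else None)
u,v=proj(i,(H[0],H[1],.135)).astype(int); print(u,v)
v0=max(v-45,0); a=p[v0:v+45,u-60:u+60]; cv2.imwrite("pics/w4.png",cv2.resize(a,None,fx=6,fy=6,interpolation=cv2.INTER_CUBIC))
E
```

```text
n 15515 104 head in tool xy mm [114.1 -19.3] rad 29.1 topz mm 1.2 slope [ 0.168 -0.035]
tcp [ 0.482  -0.0047  0.1181] yaw 19.39 F [ 0.1 -0.2 -3.4] t 8.65
head world [0.5709 0.0269 0.1181]
[0.0923 0.1067 0.111  0.1132 0.1278 0.1298 0.1307]
top pts 444 [0.57056255 0.02648704 0.11165958] ((570.669677734375, 26.438236236572266), (12.990557670593262, 13.350274085998535), 19.384092330932617)
256 84
```

The square is seen through the hole within about 0.5 mm of the head axis. I'll lower onto it slowly.

>>> play_rows(commands="-0.01 -0.01 -0.15 0 0 0;0 0 -0.15 0 0 0;0 0 -0.1 0 0 0;0 0 -0.1 0 0 0;0 0 -0.05 0 0 0;0 0 0 0 0 0")

```text
time_s: 9.35
tcp_pos: [0.4811, -0.0052, 0.1007]
ee_rot: [[0.943, 0.332, -0.001], [0.332, -0.943, -0.0], [-0.001, 0.0, -1.0]]
wrist_force: [0.1, -0.1, -3.5]
gripper_width: 0.161
gripper_force: 30.0
```

>>> play_rows(commands="0 0 -0.1 0 0 0;0 0 -0.05 0 0 0;0 0 -0.02 0 0 0;0 0 0 0 0 0;0 0 0 0 0 0")

```text
time_s: 9.85
tcp_pos: [0.4813, -0.0051, 0.096]
ee_rot: [[0.943, 0.332, 0.0], [0.332, -0.943, 0.0], [0.0, 0.0, -1.0]]
wrist_force: [-0.6, -1.0, -2.9]
gripper_width: 0.159
gripper_force: 30.0
```

The key is seated. I'll write an arc helper that prints the rows and the tangential force.

```bash
cat > arc.py <<'E'
import sys
from h import *
C=np.array([.5706,.0266]); L=.0948
def st():
    s=r.sense(); E=s["ee_rot"]; th=np.arctan2(E[1,0],E[0,0]); F=s["wrist_force"]; rad=s["tcp_pos"][:2]-C
    # tangential: force on tool resisting cw turn (positive = resists clockwise)
    e=np.array([-np.cos(th),-np.sin(th)]); tcw=np.array([-np.sin(th),np.cos(th)])
    tcw=np.array([e[1],-e[0]])
    print("t",round(s["time_s"],2),"yaw",np.degrees(th).round(2),"rel",(np.degrees(th)+7.3).round(1),"resist N",(-F[:2]@tcw).round(2),"radial",(F[:2]@e).round(2),"Fz",F[2].round(2),"M",s["moment"].round(3),"tcp",s["tcp_pos"].round(4),"L",np.hypot(*rad).round(4))
    return s["tcp_pos"],np.degrees(th)
def arc(a,b,n,p0):
    p=np.array(p0[:2]); y=a; out=[]
    for k in range(1,n+1):
        th=a+(b-a)*k/n; t=np.radians(th); g=C-L*np.array([np.cos(t),np.sin(t)])
        d=((g-p)/.03).round(2); p=p+d*.03; w=round(np.radians(th-y)/.15,2); y+=np.degrees(w*.15); out.append(f"{d[0]:g} {d[1]:g} 0 0 0 {w:g}")
    return ";".join(out), p, y
if __name__=="__main__":
    p,y=st()
    for x in sys.argv[1:]:
        b,n=x.split(","); s,p,y=arc(y,float(b),int(n),p); print(s); print("->",p.round(4),round(y,2))
E
python3 arc.py -- 2>/dev/null; python3 arc.py 4,3 -16,4 -46,6 33,14
```

```text
t 9.85 yaw 19.38 rel 26.7 resist N 0.71 radial 0.92 Fz -2.92 M [-0.019  0.063  0.019] tcp [ 0.4813 -0.0051  0.096 ] L 0.0948
t 9.85 yaw 19.38 rel 26.7 resist N 0.71 radial 0.92 Fz -2.92 M [-0.019  0.063  0.019] tcp [ 0.4813 -0.0051  0.096 ] L 0.0948
-0.09 0.28 0 0 0 -0.6;-0.05 0.28 0 0 0 -0.59;-0.04 0.28 0 0 0 -0.6
-> [0.4759 0.0201] 3.99
-0 0.27 0 0 0 -0.58;0.01 0.28 0 0 0 -0.58;0.04 0.27 0 0 0 -0.58;0.07 0.27 0 0 0 -0.59
-> [0.4795 0.0528] -16.03
0.09 0.26 0 0 0 -0.58;0.11 0.25 0 0 0 -0.58;0.13 0.25 0 0 0 -0.58;0.15 0.23 0 0 0 -0.58;0.17 0.21 0 0 0 -0.59;0.19 0.2 0 0 0 -0.58
-> [0.5047 0.0948] -46.02
-0.21 -0.23 0 0 0 0.66;-0.19 -0.24 0 0 0 0.65;-0.17 -0.27 0 0 0 0.66;-0.13 -0.28 0 0 0 0.66;-0.11 -0.29 0 0 0 0.65;-0.08 -0.3 0 0 0 0.66;-0.05 -0.3 0 0 0 0.66;-0.02 -0.31 0 0 0 0.65;0.01 -0.32 0 0 0 0.66;0.04 -0.3 0 0 0 0.66;0.07 -0.31 0 0 0 0.65;0.1 -0.29 0 0 0 0.66;0.13 -0.28 0 0 0 0.66;0.16 -0.27 0 0 0 0.65
-> [ 0.4912 -0.0249] 32.96
```

>>> play_rows(commands="-0.09 0.28 -0.02 0 0 -0.6;-0.05 0.28 0 0 0 -0.59;-0.04 0.28 0 0 0 -0.6;0 0.27 0 0 0 -0.58;0.01 0.28 0 0 0 -0.58;0.04 0.27 0 0 0 -0.58;0.07 0.27 0 0 0 -0.59")

```text
time_s: 10.55
tcp_pos: [0.4797, 0.0528, 0.0957]
ee_rot: [[0.96, -0.28, 0.001], [-0.28, -0.96, -0.0], [0.001, 0.0, -1.0]]
wrist_force: [1.1, -2.4, -2.5]
gripper_width: 0.156
gripper_force: 30.0
```

```bash
python3 arc.py
```

```text
t 10.55 yaw -16.23 rel -8.9 resist N 1.97 radial -1.74 Fz -2.45 M [-0.68  -0.29  -0.024] tcp [0.4797 0.0528 0.0957] L 0.0945
```

>>> play_rows(commands="0.09 0.26 -0.02 0 0 -0.58;0.11 0.25 0 0 0 -0.58;0.13 0.25 0 0 0 -0.58;0.15 0.23 0 0 0 -0.58;0.17 0.21 0 0 0 -0.59;0.19 0.2 0 0 0 -0.58;0 0 0 0 0 0")

```text
time_s: 11.25
tcp_pos: [0.505, 0.0947, 0.095]
ee_rot: [[0.695, -0.719, -0.0], [-0.719, -0.695, -0.001], [0.0, 0.001, -1.0]]
wrist_force: [-0.4, -2.5, -0.1]
gripper_width: 0.156
gripper_force: 30.0
```

```bash
python3 arc.py 33,14 13,4 -45,10
```

```text
t 11.25 yaw -46.01 rel -38.7 resist N 2.06 radial -1.52 Fz -0.13 M [-0.85  -0.015 -0.044] tcp [0.505  0.0947 0.095 ] L 0.0946
-0.22 -0.22 0 0 0 0.66;-0.19 -0.25 0 0 0 0.65;-0.16 -0.26 0 0 0 0.66;-0.14 -0.28 0 0 0 0.66;-0.11 -0.29 0 0 0 0.65;-0.08 -0.31 0 0 0 0.66;-0.05 -0.3 0 0 0 0.66;-0.02 -0.31 0 0 0 0.65;0.01 -0.31 0 0 0 0.66;0.04 -0.31 0 0 0 0.66;0.07 -0.3 0 0 0 0.65;0.1 -0.3 0 0 0 0.66;0.13 -0.28 0 0 0 0.66;0.16 -0.27 0 0 0 0.65
-> [ 0.4912 -0.025 ] 32.97
-0.14 0.24 0 0 0 -0.58;-0.12 0.25 0 0 0 -0.58;-0.1 0.25 0 0 0 -0.58;-0.07 0.27 0 0 0 -0.58
-> [0.4783 0.0053] 13.03
-0.06 0.31 0 0 0 -0.68;-0.02 0.32 0 0 0 -0.67;0.01 0.32 0 0 0 -0.68;0.04 0.32 0 0 0 -0.67;0.07 0.31 0 0 0 -0.68;0.1 0.3 0 0 0 -0.67;0.14 0.29 0 0 0 -0.68;0.16 0.28 0 0 0 -0.67;0.19 0.26 0 0 0 -0.68;0.21 0.23 0 0 0 -0.67
-> [0.5035 0.0935] -44.98
```

The key is seated on the boss, with only about 3 N on it. I'll swing back.

>>> play_rows(commands="-0.22 -0.22 0 0 0 0.66;-0.19 -0.25 0 0 0 0.65;-0.16 -0.26 0 0 0 0.66;-0.14 -0.28 0 0 0 0.66;-0.11 -0.29 0 0 0 0.65;-0.08 -0.31 0 0 0 0.66;-0.05 -0.3 0 0 0 0.66;-0.02 -0.31 0 0 0 0.65;0.01 -0.31 0 0 0 0.66;0.04 -0.31 0 0 0 0.66;0.07 -0.3 0 0 0 0.65;0.1 -0.3 0 0 0 0.66;0.13 -0.28 0 0 0 0.66;0.16 -0.27 0 0 0 0.65")

```text
time_s: 12.65
tcp_pos: [0.4914, -0.0255, 0.0953]
ee_rot: [[0.836, 0.549, 0.002], [0.549, -0.836, 0.0], [0.002, 0.001, -1.0]]
wrist_force: [0.8, -0.9, -1.0]
gripper_width: 0.157
gripper_force: 30.0
```

```bash
python3 arc.py -15,8 -46,8
```

```text
t 12.65 yaw 33.29 rel 40.6 resist N 1.18 radial -0.22 Fz -1.04 M [-0.239 -0.24  -0.06 ] tcp [ 0.4914 -0.0255  0.0953] L 0.0948
-0.17 0.29 0 0 0 -0.7;-0.14 0.3 0 0 0 -0.7;-0.1 0.32 0 0 0 -0.71;-0.07 0.32 0 0 0 -0.7;-0.04 0.34 0 0 0 -0.7;0 0.33 0 0 0 -0.7;0.04 0.33 0 0 0 -0.71;0.07 0.32 0 0 0 -0.7
-> [0.4791 0.051 ] -15.01
0.06 0.21 0 0 0 -0.45;0.07 0.2 0 0 0 -0.45;0.09 0.19 0 0 0 -0.45;0.11 0.19 0 0 0 -0.45;0.11 0.18 0 0 0 -0.45;0.13 0.17 0 0 0 -0.45;0.13 0.17 0 0 0 -0.45;0.15 0.15 0 0 0 -0.46
-> [0.5046 0.0948] -46.04
```

>>> play_rows(commands="-0.17 0.29 0 0 0 -0.7;-0.14 0.3 0 0 0 -0.7;-0.1 0.32 0 0 0 -0.71;-0.07 0.32 0 0 0 -0.7;-0.04 0.34 0 0 0 -0.7;0 0.33 0 0 0 -0.7;0.04 0.33 0 0 0 -0.71;0.07 0.32 0 0 0 -0.7;0.06 0.21 0 0 0 -0.45;0.07 0.2 0 0 0 -0.45;0.09 0.19 0 0 0 -0.45;0.11 0.19 0 0 0 -0.45;0.11 0.18 0 0 0 -0.45;0.13 0.17 0 0 0 -0.45;0.13 0.17 0 0 0 -0.45;0.15 0.15 0 0 0 -0.46;0 0 0 0 0 0")

```text
time_s: 14.35
tcp_pos: [0.505, 0.0949, 0.0951]
ee_rot: [[0.692, -0.722, 0.002], [-0.722, -0.692, -0.001], [0.002, -0.001, -1.0]]
wrist_force: [2.6, -5.8, -1.2]
gripper_width: 0.16
gripper_force: 30.0
```

```bash
python3 arc.py 33,14 10,5 -4,4 -20,5 -46,10
```

```text
t 14.35 yaw -46.24 rel -38.9 resist N 2.1 radial -6.0 Fz -1.22 M [-1.556 -0.923  0.007] tcp [0.505  0.0949 0.0951] L 0.0947
-0.21 -0.22 0 0 0 0.66;-0.19 -0.25 0 0 0 0.66;-0.17 -0.26 0 0 0 0.66;-0.14 -0.28 0 0 0 0.65;-0.11 -0.29 0 0 0 0.66;-0.08 -0.3 0 0 0 0.66;-0.05 -0.31 0 0 0 0.66;-0.02 -0.31 0 0 0 0.66;0.01 -0.32 0 0 0 0.66;0.04 -0.3 0 0 0 0.66;0.07 -0.31 0 0 0 0.65;0.1 -0.29 0 0 0 0.66;0.13 -0.29 0 0 0 0.66;0.16 -0.27 0 0 0 0.66
-> [ 0.4912 -0.0251] 33.0
-0.13 0.22 0 0 0 -0.54;-0.11 0.23 0 0 0 -0.53;-0.1 0.23 0 0 0 -0.54;-0.07 0.25 0 0 0 -0.53;-0.06 0.24 0 0 0 -0.54
-> [0.4771 0.01  ] 9.97
-0.02 0.2 0 0 0 -0.41;-0.02 0.19 0 0 0 -0.4;-0 0.19 0 0 0 -0.41;0 0.19 0 0 0 -0.41
-> [0.4759 0.0331] -4.04
0.02 0.18 0 0 0 -0.37;0.03 0.18 0 0 0 -0.37;0.04 0.17 0 0 0 -0.37;0.04 0.17 0 0 0 -0.38;0.06 0.16 0 0 0 -0.37
-> [0.4816 0.0589] -20.03
0.05 0.14 0 0 0 -0.3;0.06 0.13 0 0 0 -0.3;0.06 0.13 0 0 0 -0.31;0.07 0.12 0 0 0 -0.3;0.08 0.13 0 0 0 -0.3;0.08 0.11 0 0 0 -0.3;0.08 0.12 0 0 0 -0.31;0.09 0.11 0 0 0 -0.3;0.1 0.1 0 0 0 -0.3;0.1 0.11 0 0 0 -0.3
-> [0.5047 0.0949] -45.98
```

>>> play_rows(commands="-0.2 -0.23 0 0 0 0.66;-0.19 -0.25 0 0 0 0.66;-0.17 -0.26 0 0 0 0.66;-0.14 -0.28 0 0 0 0.65;-0.11 -0.29 0 0 0 0.66;-0.08 -0.3 0 0 0 0.66;-0.05 -0.31 0 0 0 0.66;-0.02 -0.31 0 0 0 0.66;0.01 -0.32 0 0 0 0.66;0.04 -0.3 0 0 0 0.66;0.07 -0.31 0 0 0 0.65;0.1 -0.29 0 0 0 0.66;0.13 -0.29 0 0 0 0.66;0.16 -0.27 0 0 0 0.66;0 0 0 0 0 0")

```text
time_s: 15.85
tcp_pos: [0.4913, -0.0254, 0.0951]
ee_rot: [[0.839, 0.544, 0.002], [0.544, -0.839, 0.001], [0.002, 0.0, -1.0]]
wrist_force: [0.7, -0.1, -0.2]
gripper_width: 0.157
gripper_force: 30.0
```

```bash
python3 arc.py 16,4 4,4 -6,4
```

```text
t 15.85 yaw 32.95 rel 40.2 resist N 0.42 radial -0.55 Fz -0.24 M [-0.024 -0.215 -0.064] tcp [ 0.4913 -0.0254  0.0951] L 0.0948
-0.13 0.21 0 0 0 -0.49;-0.1 0.21 0 0 0 -0.5;-0.09 0.22 0 0 0 -0.49;-0.07 0.22 0 0 0 -0.49
-> [4.796e-01 4.000e-04] 16.02
-0.04 0.16 0 0 0 -0.35;-0.04 0.16 0 0 0 -0.35;-0.02 0.17 0 0 0 -0.35;-0.02 0.16 0 0 0 -0.35
-> [0.476  0.0199] 3.98
-0 0.14 0 0 0 -0.29;-0.01 0.14 0 0 0 -0.29;0.01 0.14 0 0 0 -0.29;0.01 0.13 0 0 0 -0.29
-> [0.4763 0.0364] -5.99
```

>>> play_rows(commands="-0.13 0.21 0 0 0 -0.49;-0.1 0.21 0 0 0 -0.5;-0.09 0.22 0 0 0 -0.49;-0.07 0.22 0 0 0 -0.49")

```text
time_s: 16.25
tcp_pos: [0.4793, 0.0013, 0.0953]
ee_rot: [[0.962, 0.271, 0.003], [0.271, -0.962, 0.0], [0.003, 0.0, -1.0]]
wrist_force: [3.4, -2.8, -2.5]
gripper_width: 0.16
gripper_force: 30.0
```

```bash
python3 arc.py
```

```text
t 16.25 yaw 15.75 rel 23.0 resist N 3.59 radial -2.48 Fz -2.5 M [-0.992 -0.759 -0.217] tcp [0.4793 0.0013 0.0953] L 0.0947
```

>>> play_rows(commands="-0.04 0.16 0 0 0 -0.35;-0.04 0.16 0 0 0 -0.35;-0.02 0.17 0 0 0 -0.35")

```text
time_s: 16.55
tcp_pos: [0.4765, 0.0158, 0.0953]
ee_rot: [[0.993, 0.118, 0.003], [0.118, -0.993, 0.0], [0.003, 0.0, -1.0]]
wrist_force: [3.3, -4.0, -2.4]
gripper_width: 0.161
gripper_force: 30.0
```

```bash
python3 arc.py 0,3 -8,4 -16,4 -24,4
```

```text
t 16.55 yaw 6.78 rel 14.1 resist N 4.38 radial -2.79 Fz -2.4 M [-1.108 -0.858 -0.189] tcp [0.4765 0.0158 0.0953] L 0.0947
-0.01 0.11 0 0 0 -0.26;-0.01 0.13 0 0 0 -0.27;-0 0.12 0 0 0 -0.26
-> [0.4759 0.0266] -0.01
-0 0.11 0 0 0 -0.23;0 0.11 0 0 0 -0.23;0.01 0.11 0 0 0 -0.24;0.02 0.11 0 0 0 -0.23
-> [0.4768 0.0398] -8.0
0.01 0.11 0 0 0 -0.23;0.03 0.11 0 0 0 -0.24;0.02 0.11 0 0 0 -0.23;0.03 0.1 0 0 0 -0.23
-> [0.4795 0.0527] -16.0
0.03 0.11 0 0 0 -0.23;0.04 0.1 0 0 0 -0.24;0.04 0.1 0 0 0 -0.23;0.04 0.11 0 0 0 -0.23
-> [0.484  0.0653] -23.99
```

I'll use the full torque about the screw, resist·L + Mz. It reads about 0.2 N m, so the screw is still running free. Continuing in small steps.

>>> play_rows(commands="-0.01 0.11 0 0 0 -0.26;-0.01 0.13 0 0 0 -0.27;0 0.12 0 0 0 -0.26;0 0 0 0 0 0")

```text
time_s: 16.95
tcp_pos: [0.4759, 0.0267, 0.0952]
ee_rot: [[1.0, 0.003, 0.002], [0.003, -1.0, 0.0], [0.002, -0.0, -1.0]]
wrist_force: [3.9, -3.7, -1.1]
gripper_width: 0.158
gripper_force: 30.0
```

```bash
sed -i 's|    return s\["tcp_pos"\]|    print("TORQUE",((-F[:2]@tcw)*np.hypot(*rad)+s["moment"][2]).round(3))\n    return s["tcp_pos"]|' arc.py; python3 arc.py -8,4 -16,4
```

```text
t 16.95 yaw 0.16 rel 7.5 resist N 3.7 radial -3.86 Fz -1.12 M [-1.089 -0.949 -0.249] tcp [0.4759 0.0267 0.0952] L 0.0947
TORQUE 0.101
-0 0.1 0 0 0 -0.24;0 0.11 0 0 0 -0.23;0.01 0.12 0 0 0 -0.24;0.02 0.11 0 0 0 -0.24
-> [0.4768 0.0399] -8.01
0.01 0.11 0 0 0 -0.23;0.03 0.1 0 0 0 -0.23;0.02 0.11 0 0 0 -0.24;0.03 0.11 0 0 0 -0.23
-> [0.4795 0.0528] -16.0
```

>>> play_rows(commands="0.01 0.1 0 0 0 -0.24;0 0.11 0 0 0 -0.23;0.01 0.12 0 0 0 -0.24;0.02 0.11 0 0 0 -0.24;0 0 0 0 0 0")

```text
time_s: 17.45
tcp_pos: [0.4769, 0.0397, 0.0951]
ee_rot: [[0.99, -0.138, 0.001], [-0.138, -0.99, 0.0], [0.001, -0.0, -1.0]]
wrist_force: [1.5, -3.0, -1.0]
gripper_width: 0.16
gripper_force: 30.0
```

```bash
python3 arc.py -16,4
```

```text
t 17.45 yaw -7.96 rel -0.7 resist N 2.8 radial -1.95 Fz -1.0 M [-0.917 -0.8   -0.134] tcp [0.4769 0.0397 0.0951] L 0.0947
TORQUE 0.131
0.01 0.11 0 0 0 -0.23;0.02 0.11 0 0 0 -0.24;0.03 0.11 0 0 0 -0.23;0.03 0.1 0 0 0 -0.24
-> [0.4796 0.0526] -16.04
```

>>> play_rows(commands="0.01 0.11 0 0 0 -0.23;0.02 0.11 0 0 0 -0.24;0.03 0.11 0 0 0 -0.23;0.03 0.1 0 0 0 -0.24;0 0 0 0 0 0")

```text
time_s: 17.95
tcp_pos: [0.4796, 0.0526, 0.0951]
ee_rot: [[0.961, -0.276, 0.001], [-0.276, -0.961, 0.0], [0.001, -0.001, -1.0]]
wrist_force: [2.7, -3.2, 0.4]
gripper_width: 0.155
gripper_force: 30.0
```

```bash
python3 arc.py -23,4
```

```text
t 17.95 yaw -16.01 rel -8.7 resist N 2.28 radial -3.51 Fz 0.4 M [-0.911 -0.821 -0.059] tcp [0.4796 0.0526 0.0951] L 0.0947
TORQUE 0.157
0.02 0.1 0 0 0 -0.2;0.04 0.09 0 0 0 -0.21;0.03 0.09 0 0 0 -0.2;0.04 0.09 0 0 0 -0.2
-> [0.4835 0.0637] -22.97
```

>>> play_rows(commands="0.02 0.1 0 0 0 -0.2;0.04 0.09 0 0 0 -0.21;0.03 0.09 0 0 0 -0.2;0.04 0.09 0 0 0 -0.2;0 0 0 0 0 0")

```text
time_s: 18.45
tcp_pos: [0.4833, 0.0633, 0.095]
ee_rot: [[0.921, -0.39, 0.001], [-0.39, -0.921, -0.0], [0.001, 0.0, -1.0]]
wrist_force: [3.5, -4.2, -0.1]
gripper_width: 0.158
gripper_force: 30.0
```

```bash
python3 arc.py -29,4 -35,4 -46,7
```

```text
t 18.45 yaw -22.96 rel -15.7 resist N 2.52 radial -4.91 Fz -0.07 M [-1.338 -0.972  0.037] tcp [0.4833 0.0633 0.095 ] L 0.0947
TORQUE 0.275
0.03 0.09 0 0 0 -0.18;0.04 0.07 0 0 0 -0.17;0.04 0.08 0 0 0 -0.18;0.04 0.07 0 0 0 -0.17
-> [0.4878 0.0726] -28.98
0.04 0.07 0 0 0 -0.18;0.04 0.07 0 0 0 -0.17;0.04 0.07 0 0 0 -0.18;0.05 0.07 0 0 0 -0.17
-> [0.4929 0.081 ] -34.99
0.05 0.07 0 0 0 -0.18;0.05 0.07 0 0 0 -0.19;0.06 0.07 0 0 0 -0.18;0.06 0.06 0 0 0 -0.18;0.05 0.07 0 0 0 -0.18;0.06 0.06 0 0 0 -0.19;0.06 0.06 0 0 0 -0.18
-> [0.5046 0.0948] -45.99
```

>>> play_rows(commands="0.04 0.09 0 0 0 -0.18;0.04 0.07 0 0 0 -0.17;0 0 0 0 0 0;0 0 0 0 0 0")

```text
time_s: 18.85
tcp_pos: [0.4853, 0.0677, 0.0949]
ee_rot: [[0.899, -0.438, -0.0], [-0.438, -0.899, -0.001], [0.0, 0.001, -1.0]]
wrist_force: [1.8, -4.4, 0.0]
gripper_width: 0.159
gripper_force: 30.0
```

```bash
python3 arc.py -29,2
```

```text
t 18.85 yaw -25.96 rel -18.7 resist N 3.19 radial -3.51 Fz 0.02 M [-1.486 -0.826 -0.029] tcp [0.4853 0.0677 0.0949] L 0.0947
TORQUE 0.274
0.04 0.09 0 0 0 -0.18;0.04 0.07 0 0 0 -0.17
-> [0.4877 0.0725] -28.97
```

>>> play_rows(commands="0.04 0.08 0 0 0 -0.18;0.04 0.07 0 0 0 -0.17;0 0 0 0 0 0;0 0 0 0 0 0")

```text
time_s: 19.25
tcp_pos: [0.4875, 0.072, 0.0948]
ee_rot: [[0.875, -0.484, -0.001], [-0.484, -0.875, -0.001], [-0.0, 0.001, -1.0]]
wrist_force: [1.6, -6.1, 0.4]
gripper_width: 0.153
gripper_force: 30.0
```

```bash
python3 arc.py -32,2
```

```text
t 19.25 yaw -28.96 rel -21.7 resist N 4.51 radial -4.37 Fz 0.43 M [-1.648 -0.743  0.041] tcp [0.4875 0.072  0.0948] L 0.0947
TORQUE 0.468
0.05 0.09 0 0 0 -0.18;0.04 0.07 0 0 0 -0.17
-> [0.4902 0.0768] -31.97
```

The torque is rising at the spring's rate, so the pad bears. One more small step toward 0.6 N m.

>>> play_rows(commands="0.04 0.06 0 0 0 -0.14;0.03 0.06 0 0 0 -0.14;0 0 0 0 0 0;0 0 0 0 0 0")

```text
time_s: 19.65
tcp_pos: [0.4894, 0.0754, 0.0948]
ee_rot: [[0.854, -0.52, -0.001], [-0.52, -0.854, -0.001], [-0.0, 0.002, -1.0]]
wrist_force: [0.8, -6.2, 0.7]
gripper_width: 0.156
gripper_force: 30.0
```

```bash
python3 - <<'E'
import arc
arc.st(); arc.cams.capture("side"); p,y=arc.st()
E
```

```text
t 19.65 yaw -31.36 rel -24.1 resist N 4.91 radial -3.91 Fz 0.68 M [-1.86  -0.677  0.129] tcp [0.4894 0.0754 0.0948] L 0.0947
TORQUE 0.594
t 19.7 yaw -31.36 rel -24.1 resist N 4.64 radial -4.39 Fz 1.05 M [-1.853 -0.711  0.119] tcp [0.4894 0.0754 0.0948] L 0.0948
TORQUE 0.559
```

The torque is about 0.58 N m, so the wind-up is about 0.19 and the watch is firmly clamped. I'll back the handle off so the spring relaxes, then lift the key off.

```bash
python3 arc.py -8,6
```

```text
t 19.7 yaw -31.36 rel -24.1 resist N 4.64 radial -4.39 Fz 1.05 M [-1.853 -0.711  0.119] tcp [0.4894 0.0754 0.0948] L 0.0948
TORQUE 0.559
-0.1 -0.17 0 0 0 0.45;-0.09 -0.19 0 0 0 0.46;-0.08 -0.2 0 0 0 0.45;-0.06 -0.21 0 0 0 0.45;-0.05 -0.21 0 0 0 0.46;-0.04 -0.21 0 0 0 0.45
-> [0.4768 0.0397] -7.99
```

>>> play_rows(commands="-0.1 -0.17 0 0 0 0.45;-0.09 -0.19 0 0 0 0.46;-0.08 -0.2 0 0 0 0.45;-0.06 -0.21 0 0 0 0.45;-0.05 -0.21 0 0 0 0.46;-0.04 -0.21 0 0 0 0.45;0 0 0 0 0 0;0 0 0 0 0 0")

```text
time_s: 20.5
tcp_pos: [0.4769, 0.0408, 0.0948]
ee_rot: [[0.99, -0.142, -0.001], [-0.142, -0.99, 0.0], [-0.001, -0.0, -1.0]]
wrist_force: [-0.9, -1.9, 1.7]
gripper_width: 0.161
gripper_force: 30.0
```

```bash
python3 arc.py
```

```text
t 20.5 yaw -8.19 rel -0.9 resist N 1.99 radial 0.65 Fz 1.68 M [-0.582 -0.046 -0.151] tcp [0.4769 0.0408 0.0948] L 0.0948
TORQUE 0.038
```

>>> play_rows(commands="0 0 0.05 0 0 0;0 0 0.1 0 0 0;0 0 0.15 0 0 0;0 0 0.2 0 0 0;0 0 0 0 0 0")

```text
time_s: 21.0
tcp_pos: [0.4773, 0.0411, 0.1104]
ee_rot: [[0.99, -0.141, 0.0], [-0.141, -0.99, 0.001], [0.0, -0.001, -1.0]]
wrist_force: [-0.3, -0.3, -1.9]
gripper_width: 0.154
gripper_force: 30.0
```

>>> play_rows(commands="0 0 0.5 0 0 0;0 0 0.7 0 0 0;0 0 0.6 0 0 0;0.09 0.6 0 0 0 -0.35;0.09 0.9 0 0 0 -0.6;0.09 0.9 0 0 0 -0.6;0.09 0.9 0 0 0 -0.6;0.09 0.9 0 0 0 -0.6;0.09 0.9 0 0 0 -0.6;0.09 0.9 0 0 0 -0.6;0.09 0.9 0 0 0 -0.6;0.09 0.9 0 0 0 -0.6;0.09 0.9 0 0 0 -0.6;0.09 0.9 0 0 0 -0.6;0.14 0.57 0 0 0 -0.4;0 0 0 0 0 0;0 0 0 0 0 0")

```text
time_s: 22.7
tcp_pos: [0.5103, 0.3459, 0.1629]
ee_rot: [[0.406, -0.914, -0.002], [-0.914, -0.406, -0.001], [0.0, 0.002, -1.0]]
wrist_force: [-0.8, -0.8, -3.7]
gripper_width: 0.156
gripper_force: 30.0
```

```bash
python3 - <<'E'
from hd import *
head()
E
```

```text
n 9597 7708 head in tool xy mm [94.1 -0.1] rad 28.0 topz mm -20.7 slope [0.005 0.002]
tcp [0.5103 0.3459 0.1629] yaw -66.07 F [-0.8 -0.8 -3.7] t 22.7
```

>>> play_rows(commands="0 0 -0.6 0 0 0;0 0 -1 0 0 0;0 0 -1 0 0 0;0 0 -1 0 0 0;0 0 -0.8 0 0 0;0 0 -0.4 0 0 0;0 0 -0.2 0 0 0;0 0 -0.15 0 0 0;0 0 -0.1 0 0 0;0 0 0 0 0 0;0 0 0 0 0 0")

```text
time_s: 23.85
tcp_pos: [0.5116, 0.3463, 0.0071]
ee_rot: [[0.405, -0.914, 0.001], [-0.914, -0.405, 0.001], [-0.001, -0.001, -1.0]]
wrist_force: [1.0, 0.3, -3.2]
gripper_width: 0.159
gripper_force: 30.0
```

>>> play_rows(commands="0 0 -0.07 0 0 0;0 0 -0.05 0 0 0;0 0 0 0 0 0;0 0 0 0 0 0")

```text
time_s: 24.25
tcp_pos: [0.5115, 0.3462, 0.0035]
ee_rot: [[0.405, -0.914, 0.001], [-0.914, -0.405, 0.001], [-0.0, -0.001, -1.0]]
wrist_force: [-1.5, -0.5, 4.0]
gripper_width: 0.156
gripper_force: 30.0
```

>>> play_rows(commands="0 0 0 0 0 0;0 0 0 0 0 0;0 0 0 0 0 0;0 0 0 0 0 0;0 0 0 0 0 0;0 0 0 0 0 0", grip=50)

```text
time_s: 24.85
tcp_pos: [0.5113, 0.3459, 0.0026]
ee_rot: [[0.405, -0.915, -0.0], [-0.915, -0.405, -0.0], [0.0, 0.0, -1.0]]
wrist_force: [0.9, 0.1, 0.1]
gripper_width: 0.552
gripper_force: 0.0
```

>>> play_rows(commands="0 0 0.3 0 0 0;0 0 0.7 0 0 0;0 0 1 0 0 0;0 0 1 0 0 0;0 0 1 0 0 0;0 0 0.6 0 0 0;0 0 0 0 0 0;0 0 0 0 0 0;0 0 0 0 0 0")

```text
time_s: 25.75
tcp_pos: [0.5105, 0.3452, 0.1394]
ee_rot: [[0.404, -0.915, -0.002], [-0.915, -0.404, -0.002], [0.001, 0.002, -1.0]]
wrist_force: [-0.1, 0.0, -0.8]
gripper_width: 0.574
gripper_force: 0.0
```

```bash
python3 - <<'E'
from h import *
p,d,i=cap("wrist"); q,e,j=cap("scene"); 
u,v=proj(j,(.53,.15,.03)).astype(int)
b=q[v-75:v+75,u-100:u+100]
cv2.imwrite("pics/end.png",np.hstack([cv2.resize(p,(400,300)),cv2.resize(b,(400,300))]))
P=pts(i,d).reshape(-1,3); h=P[(np.hypot(P[:,0]-.5498,P[:,1]-.26)<.024)&(np.hypot(P[:,0]-.5498,P[:,1]-.26)>.014)]; print(np.percentile(h[:,2],[10,50,90]).round(4), r.sense()["wrist_force"].round(1))
E
```

```text
[0.0239 0.0255 0.3025] [ 0.6  0.4 -0.2]
```

View pics/end.png

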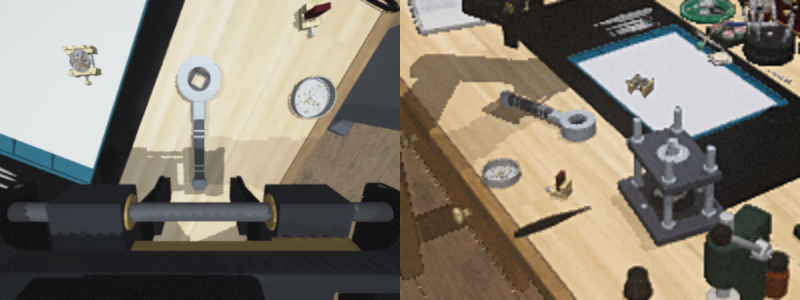

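The key lies flat on the bench (head at (198,78) in the left view), clear of the press, and the tin, clamp, tweezers, loupe and vial look undisturbed. The arm is clear, so I'm handing in.

```bash
python3 -c "
from station import r
print(r.finish_job())"
```

```text
the job is handed in; nothing more can be done
None
```

The press is screwed down to about 0.58 N m (0.19 rad wind-up, inside the firm range), the key lies flat on the bench clear of the press, and the job is handed in at about 26 s.

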